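Shut the ring guard and hold the dividing knob on the third click

ROBOT

A 6-joint arm with a two-finger parallel gripper is mounted at the origin on the work surface. World frame = base frame: x ahead of the robot, y to its left, z up, the work surface at z = 0. Lengths are in mm, angles in rad, forces in N, time in s.
With the tool pointing down it reaches from about 350 to 775 mm from the base axis. Payload 7.3 kg.
Tool frame: the origin (TCP) lies midway between the tips of the shut fingers; the grasp point (between the pads) lies 19 mm behind it (grasp_offset is the z of the grasp point in the tool frame, in mm); z points along the fingers, y is the direction in which the jaws open and shut (so a half turn about z gives the same grasp; the last joint's range is limited). The gripper opens to 92 mm and grips with 3 to 60 N. Pads are 19 mm wide; open, the fingers measure 130 mm over their backs; the gripper's body (75 mm by 190 mm) begins 47 mm behind the grasp point.
Start: joints at [1.132, 0.342, 1.524, -0, 1.275, -0.146], TCP at [151.518, 502.68, 226.741] pointing down, gripper open.
Joint ranges: [-2.53, 2.53], [-0.77, 2.02], [0.04, 2.7], [-1, 4.14], [0.28, 2.66], [-3.11, 3.11]. Speed limits (rad/s): [2.57, 2.57, 3.14, 3.14, 3.14, 3.14].

INTERFACE

Orientations are given as [roll, pitch, yaw] about the fixed x, y, z axes, in that order (R = Rz(yaw) Ry(pitch) Rx(roll)).
In Python, from plant import get_obs, capture, camera_model, close_job, boxes_of, regions_of, place_of, grasp_offset gives the robot as it stands. The module is installed in compiled form; this text tells all that it offers.
- The arm moves only by the tool send_rows, never from a script. Its argument "targets" is a list that holds one entry, the list of rows, each a list of 7 numbers: the turn, a rotation vector about the tool's x, y, z in degrees, then the shift along the tool's x, y, z in mm, then the closure, from -1 (fully open) to 1 (shut). A call has 1 to 5 rows; each row is the pose to reach, as a shift and turn from the pose commanded when the call began, along the tool's axes at that moment; what a row does not reach only later rows make up. A row lasts 1/12 s, in which the tool goes at most 41.7 mm and 7.16 degrees, less where a joint would pass 70% of its speed; a pose out of reach is approached as far as the arm can. A call with a gripper value outside its range is refused whole. The fingers move at their own pace and stop on an object; the grip force is fixed at half the most. Time passes only in rows, so rows that repeat a pose let the fingers close. It gives the time, the measured TCP pose, the force and the opening at its end, in the units of the state.
- get_obs(): the state, without advancing time (a new reading comes with each control period).
- capture(name): name is "side" or "top" or "wrist"; returns the picture (384x512x3 uint8, red, green, blue); there is no depth.
- camera_model(name): a dict with "K" (3x3 intrinsics, pixels), "world_to_cam" (4x4, takes a point from world to camera coordinates). Camera axes: x right, y up, looking along -z (the intrinsics and any distortion apply to the point x, -y, -z); pixel columns grow to the right and rows downward; lengths in mm; the calibration is good to about 2 mm. A picture is of the moment at which its call begins: read the wrist's pose just before it. camera_model takes no time and is no camera call; for the wrist camera it gives the pose at the moment of the call.
- close_job(): hands the job in, once; it reports no verdict.
Trained networks look in the newest picture that a camera, given by its name, has taken for a name from the list of things; names that differ only in an ending like _2 or _b are one class to them, and where a whole thing is asked for, a point or a joint stands for the part that bears it (a point fixed in the world has none). Each returns a list of dicts, best first, with "conf" (0 to 1); they miss things now and then, are a little off and sometimes report something else, mostly with a low value. They report only what shows in the picture. A call takes as long as a camera call.
- boxes_of(label, camera): "location" ([row, column] in pixels, amid what is visible of it).
- regions_of(label, camera): "region" (384x512 bool, what is visible of it) and "location" ([row, column] in pixels, amid what is visible of it).
- place_of(label, camera): "location" ([row, column] in pixels: a listed point, or the origin of a listed thing).
The state is a dict: "time": time; "joint_positions": joint angles; "dq": joint speeds; "tau": joint torques, N m; "tool_pos": TCP position; "tcp_rot": TCP orientation; "contact_force": force on the tool from outside, world axes, zero at the start; "moment": the same for the moment, N m; "grip_width": finger opening in mm.
Only numpy, scipy, OpenCV 4.12 (cv2) and the standard library are available. Lean on these libraries where they do the work, as an engineer would, in place of code of your own. Each camera call takes 0.05 s, during which the arm holds its last target.

TASK

On the green ring-dividing head, swing the orange guard flap shut over the ring until it lies flat and its tab has dropped behind the front rim. Then grip the red knob and turn it clockwise (seen from above), feeling the clicks, to the third click and no further, and finish while still gripping the knob and holding it there: it is sprung and runs back if let go. Leave the jar, the hammer and the stone tray where they are.

Things in the scene. Friction and masses are not known exactly. Their poses are not given: they have to be found in the camera images.
- dividing_head: Fixed green dividing head; origin on the bench under its middle, x away from its front, y to its left, z up. Foot plate 170 x 250 x 6 mm. Block 120 mm (x) by 220 mm (y), deck 55 mm high: right half (-y) solid with a dial and the red knob; left half (+y) an open chamber holding a ring, with a steel front rim (5 mm thick, 50 mm high) on the -x side and the guard hinged over it.
- guard (a joint): Guard flap angle, rad: 0 = shut, level, its tab behind the front rim; grows as it swings up and back (stop 1.75). Starts open at 1.1 to 1.55. The hinge is stiff: it stays at any angle and must be pushed all the way (about 1 N near the free edge).
- guard_hinge (a point): Middle of the guard's hinge line, 56 mm above the bench, at the chamber's far (+x) side; the line runs along the head's y. Turns with the guard: x from free edge to hinge, z out of the outer face (up when shut). Guard: orange frame with clear pane, 110 mm hinge to free edge, 104 mm wide, 4 mm thick, origin at mid thickness; a 17 mm deep tab hangs from the inner face at the free edge.
- guard_edge (a point): Middle of the guard's free edge, at mid thickness, 110 mm from the hinge; turns with the guard.
- index_knob (a joint): Red knob's angle, rad: 0 = at rest on its stop (its start); grows clockwise from above, to 1.9. Clicks every 22.5 degrees: 0.393, 0.785, third at 1.178; black dial marks at rest and at each click. A spring drives it back: 0.06 Nm at rest, 0.10 Nm at the third click; clicks add or take up to 0.045 Nm: resistance rises before a click and falls on entering it.
- knob_grip (a point): Centre of the knob's grip bar, on the vertical turning axis, 79 mm above the bench; turns with the knob. Bar 50 mm long (point x), 12 mm thick (y), from 64 to 94 mm above the bench, on a black skirt of 48 mm diameter (top at 64 mm). White pointer on its -x end. At rest the bar is turned 0.6 rad counter-clockwise from the head's x.
- flux_jar: Bystander: loose jar with an amber label band and white lid, 52 mm diameter, 55 mm high; origin under its middle.
- chasing_hammer: Bystander: loose hammer lying on the bench, about 220 mm long along its x, handle to -x; origin under its middle.
- stone_tray: Bystander: loose dark wooden tray with four pockets, 80 x 100 x 22 mm; origin under its middle.

How it is judged (in metres and radians):
On the way, in this order (a step that is already met when the one before it is completed fails the run):
1. the guard is shut with its tab behind the rim, the knob still at rest (value of joint guard below 0.06 rad and value of joint index_knob below 0.2 rad), for 0.2 s.
2. the gripped knob passes the first click (value of joint guard below 0.06 rad and contact force between the fingers and index_knob above 3 N and value of joint index_knob above 0.45 rad).
3. the gripped knob reaches the third click (value of joint guard below 0.06 rad and contact force between the fingers and index_knob above 3 N and value of joint index_knob between 1.03 and 1.33 rad), for 0.3 s.
At the end, for the whole second after the job is handed in: The guard is shut (under 0.06 rad), the knob is still and within 0.15 rad of the third click (1.178 rad), the fingers still grip it with more than 3 N, and jar, hammer and tray are within 30 mm of where they began (all of step 3 and velocity of joint index_knob between -0.1 and 0.1 rad/s and distance of each of flux_jar, chasing_hammer, stone_tray from where it was at the start of the episode below 0.03 m); the arm keeps its last pose, push and grip.
It fails at once if the knob was turned on towards the fourth click (value of joint index_knob above 1.4 rad).
It fails at once if the knob was turned before the guard was shut (value of joint index_knob above 0.25 rad and value of joint guard above 0.12 rad).
It fails at once if the flux jar was disturbed (distance of flux_jar from where it was at the start of the episode above 0.03 m).
It fails at once if the chasing hammer was disturbed (distance of chasing_hammer from where it was at the start of the episode above 0.03 m).
It fails at once if the stone tray was disturbed (distance of stone_tray from where it was at the start of the episode above 0.03 m).
It also fails if it takes over 59 s, if anything falls off the work surface, if the arm or the gripper's body presses on something with over 40 N, if the wrist force passes 120 N, or if a joint passes its speed limit or range.

## Working session

There is one attempt and no reset: what is moved stays moved. The work goes in short steps, Python scripts to look and compute and a tool call to move; the robot and the scene stay as the last step left them, time stands still between calls to the robot, and variables do not carry over. Pictures are saved under pics/ and viewed, and the job is handed in when it is done.

Besides the shell and the picture viewer there is one more tool, called after "Request:" as a command line: name --argument value ..., lists and objects as JSON in quotes. send_rows: Moves the arm, as the interface text tells. Its arguments: {"type":"object","properties":{"targets":{"type":"array","items":{"type":"array","items":{"type":"array","items":{"type":"number"}}}}},"required":["targets"]}

```bash
mkdir -p pics; cat > h.py <<'E'
import numpy as np, cv2
from plant import *
from scipy.spatial.transform import Rotation as Ro
def snap(cam,name):
    im=capture(cam); cv2.imwrite('pics/'+name+'.png',im[:,:,::-1]); return im
def proj(cam,P):
    m=camera_model(cam);K=np.array(m['K']);T=np.array(m['world_to_cam'])
    P=np.atleast_2d(P);c=P@T[:3,:3].T+T[:3,3]
    p=np.c_[c[:,0],-c[:,1],-c[:,2]]@K.T
    return p[:,:2]/p[:,2:]   # col,row
def ray(cam,rc):
    m=camera_model(cam);K=np.array(m['K']);T=np.array(m['world_to_cam'])
    d=np.linalg.inv(K)@[rc[1],rc[0],1]; d=np.array([d[0],-d[1],-d[2]])
    R=T[:3,:3]; return -R.T@T[:3,3], R.T@d
def at_z(cam,rc,z):
    o,d=ray(cam,rc); return o+d*(z-o[2])/d[2]
E
python3 - <<'E'
from h import *
print(camera_model('top').keys())
o=get_obs();print(o)
for c in ('side','top','wrist'):
    snap(c,c+'0')
    for l in ('dividing_head','guard_hinge','guard_edge','knob_grip','flux_jar','chasing_hammer','stone_tray'):
        r=place_of(l,c); print(c,l,[(np.round(x['location'],1),round(x['conf'],2)) for x in r[:2]])
print(get_obs()['time'], grasp_offset if not callable(grasp_offset) else grasp_offset())
E
```

```text
dict_keys(['K', 'world_to_cam'])
{'time': 0.0, 'joint_positions': array([ 1.13197972e+00,  3.42688931e-01,  1.52500550e+00,  9.51134703e-06,
        1.27541803e+00, -1.46025918e-01]), 'dq': array([-5.45915695e-05, -2.23331987e-04, -1.25657094e-03, -1.44338965e-04,
        9.43164300e-04,  2.28446079e-04]), 'tau': array([ 8.24990402e-04, -4.31253183e+01, -2.44219369e+01,  7.18711456e-02,
        5.60132798e-02, -1.25544102e-04]), 'tool_pos': array([151.34198958, 502.28719375, 226.06653086]), 'tcp_rot': array([-3.14009035e+00, -2.30141579e-04,  2.84879902e+00]), 'contact_force': array([ 0.51642011, -0.82217057, -0.25012997]), 'moment': array([ 0.04236663, -0.01449969,  0.01720028]), 'grip_width': 91.8348720435635}
side dividing_head [(array([191.4, 273.7]), 0.78)]
side guard_hinge [(array([189.5, 249.7]), 0.57)]
side guard_edge [(array([155.5, 254. ]), 0.57)]
side knob_grip [(array([152.9, 280.5]), 0.55)]
side flux_jar [(array([251.3, 225.2]), 0.69)]
side chasing_hammer [(array([134.6, 291.4]), 0.64)]
side stone_tray [(array([282.6, 304.6]), 0.93)]
top dividing_head [(array([202.3, 283.5]), 0.62)]
top guard_hinge [(array([187.2, 261. ]), 0.73), (array([261.8, 215.8]), 0.32)]
top guard_edge [(array([183.5, 258.3]), 0.78)]
top knob_grip [(array([192.4, 302.4]), 0.55)]
top flux_jar [(array([198.7, 208.4]), 0.87)]
top chasing_hammer [(array([181.3, 367.3]), 0.75)]
top stone_tray [(array([265.8, 214.5]), 0.76)]
wrist dividing_head []
wrist guard_hinge []
wrist guard_edge []
wrist knob_grip []
wrist flux_jar []
wrist chasing_hammer []
wrist stone_tray []
1.2 -18.8
```

```bash
python3 - <<'E'
import cv2,numpy as np
a=cv2.imread('pics/top0.png')[130:310,170:410];cv2.imwrite('pics/topc.png',cv2.resize(a,None,fx=3.3,fy=3.3,interpolation=cv2.INTER_CUBIC))
a=cv2.imread('pics/side0.png')[100:310,170:380];cv2.imwrite('pics/sidec.png',cv2.resize(a,None,fx=2.8,fy=2.8,interpolation=cv2.INTER_CUBIC))
from h import *
Z=dict(dividing_head=0,guard_hinge=56,knob_grip=79,flux_jar=0,chasing_hammer=0,stone_tray=0)
L=dict(side=dict(dividing_head=(191.4,273.7),guard_hinge=(189.5,249.7),knob_grip=(152.9,280.5),flux_jar=(251.3,225.2),chasing_hammer=(134.6,291.4),stone_tray=(282.6,304.6)),
top=dict(dividing_head=(202.3,283.5),guard_hinge=(187.2,261),knob_grip=(192.4,302.4),flux_jar=(198.7,208.4),chasing_hammer=(181.3,367.3),stone_tray=(265.8,214.5)))
for c in L:
  for l in L[c]: print(c,l,at_z(c,L[c][l],Z[l]).round(1))
  print(c,'cam',ray(c,(192,256))[0].round(), camera_model(c)['K'])
E
```

```text
side dividing_head [509.3 -61.7   0. ]
side guard_hinge [539.8   7.9  56. ]
side knob_grip [ 524.7 -119.4   79. ]
side flux_jar [519.5 151.5   0. ]
side chasing_hammer [ 568.7 -289.     0. ]
side stone_tray [335. 134.  -0.]
side cam [244. 524. 704.] [[374.55396656   0.         254.31430451]
 [  0.         374.55396656 191.59566728]
 [  0.           0.           1.        ]]
top dividing_head [505.9 -62.5   0. ]
top guard_hinge [540.2   1.3  56. ]
top knob_grip [ 524.3 -105.    79. ]
top flux_jar [514.6 145.2   0. ]
top chasing_hammer [ 566.  -295.8    0. ]
top stone_tray [331.3 125.5   0. ]
top cam [ 396.   31. 1153.] [[418.88988574   0.         250.4606477 ]
 [  0.         418.88988574 195.75625903]
 [  0.           0.           1.        ]]
```

View pics/topc.png

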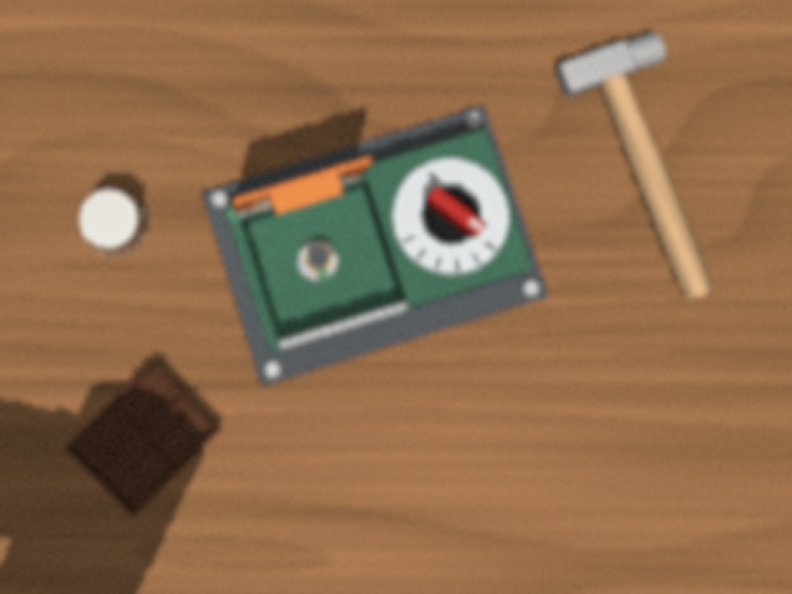

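View pics/sidec.png

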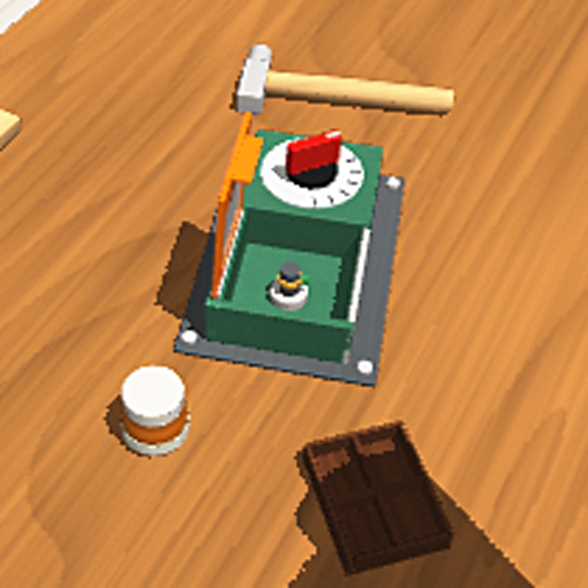

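View pics/wrist0.png

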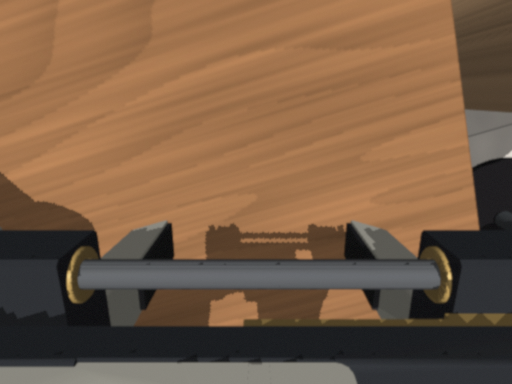

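```bash
python3 - <<'E'
from h import *
from scipy.optimize import least_squares
t=lambda a:np.array(a)/3.3+[170,130]
s=lambda a:np.array(a)/2.8+[170,100]
obs=[('top',t(p),q) for p,q in [((204,190),(85,125,6)),((484,107),(85,-125,6)),((547,292),(-85,-125,6)),((265,384),(-85,125,6))]]
obs+=[('side',s(p),q) for p,q in [((403,178),(-85,-125,6)),((374,385),(-85,125,6)),((175,350),(85,125,6))]]
def w(x,q): 
    c,s_=np.cos(x[2]),np.sin(x[2]); q=np.array(q,float); return np.array([x[0]+c*q[0]-s_*q[1],x[1]+s_*q[0]+c*q[1],q[2]])
for sel in (('top',),('side',),('top','side')):
    f=lambda x:np.concatenate([proj(c,w(x,q))[0]-p for c,p,q in obs if c in sel])
    r=least_squares(f,[507,-62,.29]); print(sel,r.x,np.abs(r.fun).max())
x=r.x
kn=[at_z('side',(152.9,280.5),79),at_z('top',(192.4,302.4),79)]
hg=[at_z('side',(189.5,249.7),56),at_z('top',(187.2,261),56)]
c,s_=np.cos(x[2]),np.sin(x[2]);R=np.array([[c,s_],[-s_,c]])
for k in kn+hg: print(R@(k[:2]-x[:2]))
# guard edge triangulate
o1,d1=ray('side',(155.5,254));o2,d2=ray('top',(183.5,258.3))
A=np.array([d1,-d2]).T; u=np.linalg.lstsq(A,o2-o1,rcond=None)[0]; p1=o1+d1*u[0];p2=o2+d2*u[1]
print(p1,p2,R@((p1+p2)[:2]/2-x[:2]))
E
```

```text
('top',) [ 5.02247666e+02 -6.26699102e+01  3.10117020e-01] 1.4437170352024964
('side',) [ 5.01359148e+02 -5.83970690e+01  3.16874742e-01] 1.0752336847268396
('top', 'side') [ 5.01881400e+02 -6.11290912e+01  3.11763072e-01] 1.3722723070697214
[  3.85631636 -62.49269495]
[  7.9182112  -48.64039979]
[57.25250292 54.03577687]
[55.6546359  47.69869164]
[529.08506649   8.77970703 168.95281573] [534.06773583  10.85306116 169.61051663] [50.02514743 58.41693409]
```

```bash
cat >> h.py <<'E'
HX=np.array([502.,-61.]);HY=0.311
def hw(x,y,z):
    c,s=np.cos(HY),np.sin(HY); return np.array([HX[0]+c*x-s*y,HX[1]+s*x+c*y,z])
def hl(p):
    c,s=np.cos(HY),np.sin(HY); d=np.array(p[:2])-HX; return np.array([c*d[0]+s*d[1],-s*d[0]+c*d[1],p[2] if len(p)>2 else 0])
def togo(P,yaw,o=None):
    o=o or get_obs(); R0=Ro.from_euler('xyz',o['tcp_rot']); R1=Ro.from_euler('xyz',[np.pi,0,yaw])
    print('t',o['time'],'pos',o['tool_pos'].round(1),'rpy',o['tcp_rot'].round(3),'F',o['contact_force'].round(1),'M',o['moment'].round(2),'w',round(o['grip_width'],1),'head',hl(o['tool_pos']).round(1))
    print('shift',R0.inv().apply(P-o['tool_pos']).round(1),'turn',np.degrees((R0.inv()*R1).as_rotvec()).round(1))
E
python3 - <<'E'
from h import *
togo(hw(88,52,226),0.31)
o=get_obs();R0=Ro.from_euler('xyz',o['tcp_rot'])
c,d=ray('wrist',(192,256));print('cam in tool',R0.inv().apply(c-o['tool_pos']),R0.inv().apply(d))
E
```

```text
t 1.2 pos [151.5 502.7 226.8] rpy [3.142 0.    2.849] F [ 0.7  0.4 -0. ] M [ 0.06  0.01 -0.02] w 91.8 head [-161.2  643.9  226.8]
shift [-541.2 -345.8    0.7] turn [  0.   -0.  145.5]
cam in tool [  73.9604651    -0.92265896 -157.12370918] [-0.2889553  -0.00848344  0.95745999]
```

Request:
send_rows --targets '[[[0,0,7,-34,-22,0,1],[0,0,14,-68,-44,0,1],[0,0,21,-102,-65,0,1],[0,0,28,-136,-87,0,1],[0,0,35,-170,-109,0,1]]]'

```text
time: 1.62
tool_pos: [283.6, 347.8, 226.9]
tcp_rot: [3.141, -0.0, 2.233]
contact_force: [1.5, 0.9, -0.1]
grip_width: 63.0
```

```bash
python3 - <<'E'
from h import *
togo(hw(88,52,226),0.31)
E
```

```text
t 1.6167 pos [283.6 347.8 226.9] rpy [ 3.141 -0.     2.233] F [ 1.5  0.9 -0.1] M [-0.01 -0.03  0.03] w 63.0 head [-82.9 456.  226.9]
shift [-438.2   21.6    0.9] turn [  0.   -0.  110.2]
```

Request:
send_rows --targets '[[[0,0,7,-41,2,0,1],[0,0,14,-82,4,0,1],[0,0,21,-123,6,0,1],[0,0,28,-164,8,0,1],[0,0,35,-205,10,0,1]]]'

```text
time: 2.03
tool_pos: [418.5, 192.6, 227.0]
tcp_rot: [3.141, -0.0, 1.621]
contact_force: [0.7, 0.8, 0.1]
grip_width: 30.0
```

```bash
python3 - <<'E'
from h import *
togo(hw(88,52,226),0.31)
E
```

```text
t 2.0333 pos [418.5 192.6 227. ] rpy [ 3.141 -0.     1.621] F [0.7 0.8 0.1] M [-0.05 -0.01 -0.03] w 30.0 head [ -1.9 267.  227. ]
shift [-184.5  142.3    1. ] turn [ 0.  -0.  75.1]
```

Request:
send_rows --targets '[[[0,0,7,-32,25,0,1],[0,0,14,-64,50,0,1],[0,0,21,-96,75,0,1],[0,0,28,-128,99,0,1],[0,0,35,-160,124,0,1]]]'

```text
time: 2.45
tool_pos: [551.3, 39.7, 226.8]
tcp_rot: [3.142, -0.0, 1.01]
contact_force: [0.6, 0.8, 0.7]
grip_width: 1.1
```

```bash
python3 - <<'E'
from h import *
togo(hw(95,52,226),0.31)
E
```

```text
t 2.45 pos [551.3  39.7 226.8] rpy [ 3.142 -0.     1.01 ] F [0.6 0.8 0.7] M [-0.07  0.06  0.05] w 1.1 head [ 77.7  80.8 226.8]
shift [-5.3 33.2  0.8] turn [-0.  -0.  40.1]
```

Request:
send_rows --targets '[[[0,0,7,-1,7,0,1],[0,0,14,-2,14,0,1],[0,0,21,-3,21,0,1],[0,0,28,-4,28,0,1],[0,0,35,-5,33,0,1]]]'

```text
time: 2.87
tool_pos: [576.2, 19.4, 226.5]
tcp_rot: [-3.141, 0.0, 0.399]
contact_force: [0.1, -0.9, 0.6]
grip_width: 0.4
```

Request:
send_rows --targets '[[[0,0,5,0,0,0,1],[0,0,5,0,0,0,1],[0,0,5,0,0,0,1]]]'

```text
time: 3.12
tool_pos: [575.7, 20.0, 226.6]
tcp_rot: [-3.141, 0.0, 0.321]
contact_force: [-0.0, 1.1, -0.1]
grip_width: 0.3
```

```bash
python3 - <<'E'
from h import *
togo(hw(95,52,150),0.31)
snap('side','side1');snap('top','top1')
for c in ('side','top'):
  for l in ('guard_edge','guard_hinge'):
    r=place_of(l,c); print(c,l,[(np.round(x['location'],1),round(x['conf'],2)) for x in r[:2]])
a=cv2.imread('pics/side1.png')[60:310,170:420];b=cv2.imread('pics/top1.png')[130:310,170:350]
cv2.imwrite('pics/c1.png',np.hstack([cv2.resize(a,(400,400),interpolation=2),cv2.resize(b,(400,400),interpolation=2)]))
E
```

```text
t 3.1167 pos [575.7  20.  226.6] rpy [-3.141  0.     0.321] F [-0.   1.1 -0.1] M [-0.03  0.14 -0.03] w 0.3 head [ 94.9  54.6 226.6]
shift [ 0.   2.6 76.6] turn [-0.   0.   0.6]
side guard_edge [(array([158.1, 253.7]), 0.98)]
side guard_hinge []
top guard_edge [(array([180.6, 262.9]), 0.51)]
top guard_hinge [(array([189. , 257.5]), 0.74), (array([184.5, 363.9]), 0.28)]
```

View pics/c1.png

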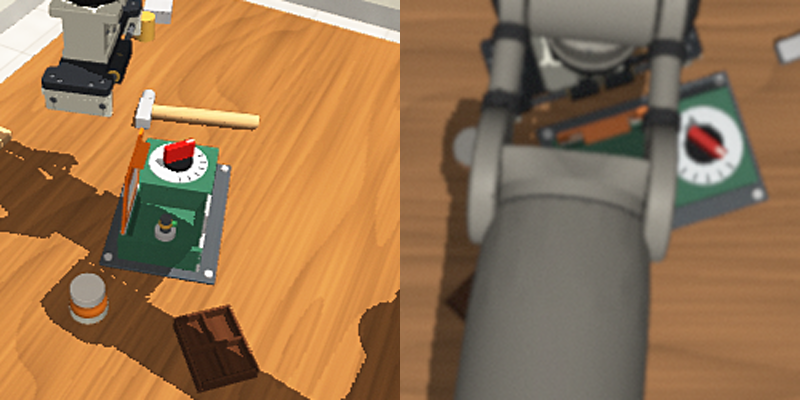

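Request:
send_rows --targets '[[[0,0,0,0,0,30,1],[0,0,0,0,0,60,1],[0,0,0,0,0,79,1],[0,0,0,-10,0,79,1],[0,0,0,-20,0,79,1]]]'

```text
time: 3.83
tool_pos: [555.7, 13.9, 145.9]
tcp_rot: [-3.14, 0.003, 0.319]
contact_force: [0.2, -0.1, 0.9]
grip_width: 0.5
```

```bash
python3 - <<'E'
from h import *
togo(hw(70,52,146),0.31)
t=np.radians([86,75,65,55,45,35,25,15,8,0])
snap('side','side2')
for a in t:
    r=90; print(round(np.degrees(a)), np.round([57-r*np.cos(a)+2*np.sin(a)+9.5, 56+r*np.sin(a)+2*np.cos(a)],1))
cv2.imwrite('pics/c2.png',cv2.resize(cv2.imread('pics/side2.png')[60:310,170:420],(600,600),interpolation=2))
E
```

```text
t 3.8333 pos [555.7  13.9 145.9] rpy [-3.14e+00  3.00e-03  3.19e-01] F [ 0.2 -0.1  0.9] M [-0.06  0.13  0.04] w 0.5 head [ 74.1  54.9 145.9]
shift [-4.1  2.9 -0. ] turn [-0.1  0.2  0.5]
86 [ 62.2 145.9]
75 [ 45.1 143.5]
65 [ 30.3 138.4]
55 [ 16.5 130.9]
45 [  4.3 121.1]
35 [ -6.1 109.3]
25 [-14.2  95.8]
15 [-19.9  81.2]
8 [-22.3  70.5]
0 [-23.5  58. ]
```

View pics/c2.png

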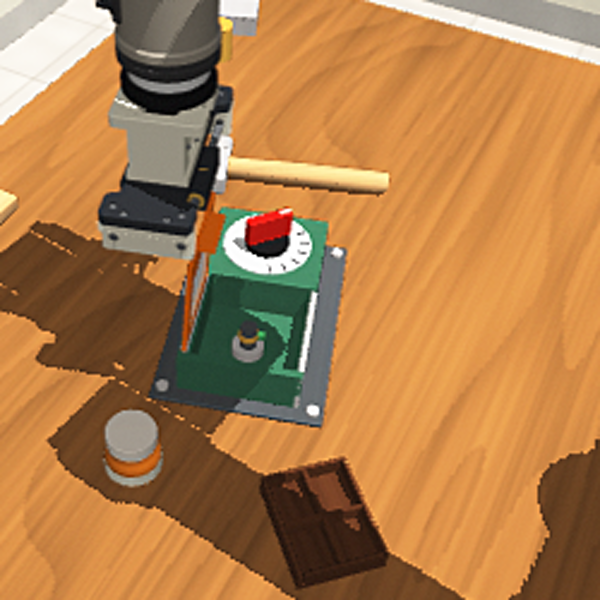

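Request:
send_rows --targets '[[[0,0,0,-8,2,0,1],[0,0,0,-14,2,0,1],[0,0,0,-20,2,1,1],[0,0,0,-29,2,2,1],[0,0,0,-37,2,5,1]]]'

```text
time: 4.3
tool_pos: [522.3, 0.1, 143.3]
tcp_rot: [3.141, -0.002, 0.318]
contact_force: [0.8, 1.3, 0.9]
grip_width: 0.6
```

Request:
send_rows --targets '[[[0,0,0,-7,0,3,1],[0,0,0,-14,0,7,1],[0,0,0,-21,0,11,1],[0,0,0,-27,0,15,1],[0,0,0,-33,0,20,1]]]'

```text
time: 4.72
tool_pos: [490.3, -10.2, 122.3]
tcp_rot: [-3.142, -0.0, 0.318]
contact_force: [-0.3, 0.4, 1.0]
grip_width: 0.4
```

```bash
python3 - <<'E'
from h import *
togo(hw(4,52,121),0.31)
snap('side','side3')
cv2.imwrite('pics/c3.png',cv2.resize(cv2.imread('pics/side3.png')[60:310,170:420],(600,600),interpolation=2))
E
```

```text
t 4.7167 pos [490.3 -10.2 122.3] rpy [-3.142 -0.     0.318] F [-0.3  0.4  1. ] M [-0.02  0.08 -0.02] w 0.4 head [  4.4  51.9 122.3]
shift [-0.4 -0.1  1.3] turn [-0.  -0.   0.5]
```

View pics/c3.png

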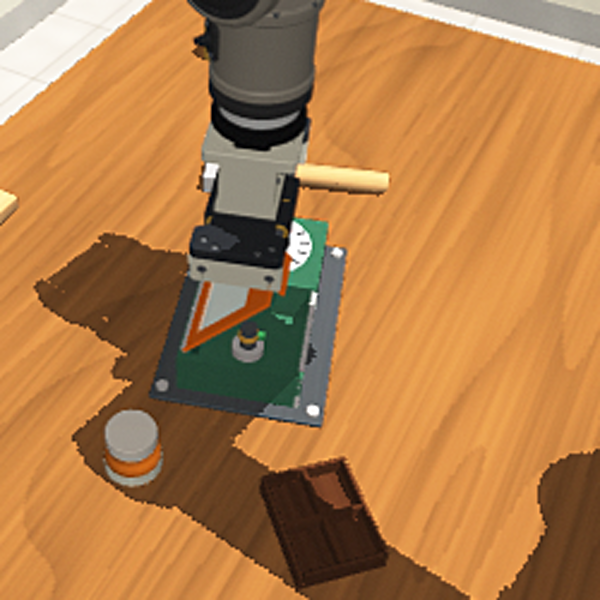

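Request:
send_rows --targets '[[[0,0,0,-5,0,6,1],[0,0,0,-10,0,12,1],[0,0,0,-14,0,18,1],[0,0,0,-18,0,25,1],[0,0,0,-21,0,32,1]]]'

```text
time: 5.18
tool_pos: [470.3, -16.7, 89.9]
tcp_rot: [-3.141, 0.0, 0.318]
contact_force: [0.2, 0.5, 1.2]
grip_width: 0.3
```

Request:
send_rows --targets '[[[0,0,0,-3,0,8,1],[0,0,0,-5,0,16,1],[0,0,0,-6,0,22,1],[0,0,0,-7,0,27,1],[0,0,0,-7,0,31,1]]]'

```text
time: 5.6
tool_pos: [464.0, -18.8, 59.0]
tcp_rot: [-3.141, 0.001, 0.318]
contact_force: [-0.9, 0.1, 1.3]
grip_width: 0.2
```

```bash
python3 - <<'E'
from h import *
togo(hw(-23.5,52,58),0.31)
snap('side','side4')
cv2.imwrite('pics/c4.png',cv2.resize(cv2.imread('pics/side4.png')[60:310,170:420],(600,600),interpolation=2))
E
```

```text
t 5.6 pos [464.  -18.8  59. ] rpy [-3.141e+00  1.000e-03  3.180e-01] F [-0.9  0.1  1.3] M [-0.11  0.29  0.05] w 0.2 head [-23.2  51.8  59. ]
shift [-0.3 -0.2  1. ] turn [-0.   0.   0.5]
```

View pics/c4.png

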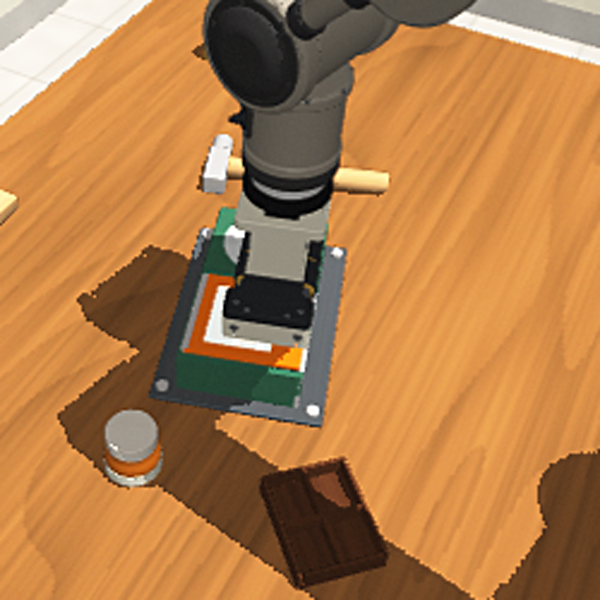

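Request:
send_rows --targets '[[[0,0,0,0,0,1,1],[0,0,0,0,0,1.5,1],[0,0,0,0,0,2,1],[0,0,0,0,0,2.5,1],[0,0,0,0,0,3,1]]]'

```text
time: 6.07
tool_pos: [464.5, -18.8, 57.8]
tcp_rot: [3.141, -0.001, 0.318]
contact_force: [-4.2, 0.4, 15.0]
grip_width: 0.3
```

```bash
python3 - <<'E'
from h import *
togo(hw(-23.5,52,58),0.31)
E
```

```text
t 6.0667 pos [464.5 -18.8  57.8] rpy [ 3.141e+00 -1.000e-03  3.180e-01] F [-4.2  0.4 15. ] M [ 0.07  1.09 -0.02] w 0.3 head [-22.8  51.7  57.8]
shift [-0.7 -0.3 -0.2] turn [ 0.  -0.   0.5]
```

Request:
send_rows --targets '[[[0,0,0,0,0,0,1],[0,0,0,0,0,-30,1],[0,0,0,0,0,-70,0],[0,0,0,-4,30,-100,-1],[0,0,0,-8,55,-125,-1]]]'

```text
time: 6.48
tool_pos: [474.6, -73.7, 184.5]
tcp_rot: [3.14, -0.003, 0.321]
contact_force: [0.9, -0.2, -0.2]
grip_width: 15.7
```

Request:
send_rows --targets '[[[0,0,0,-4,25,0,-1],[0,0,0,-9,52,0,-1],[0,0,0,-9,52,0,-1],[0,0,0,-9,52,0,-1]]]'

```text
time: 6.82
tool_pos: [481.6, -126.8, 181.7]
tcp_rot: [3.142, -0.0, 0.316]
contact_force: [-0.2, 0.2, -0.5]
grip_width: 42.6
```

```bash
python3 - <<'E'
from h import *
togo(hw(3,-55,120),0.91)
o=get_obs(); print(o['dq'].round(3))
snap('wrist','wrist5')
for l in ('knob_grip','guard_edge','guard_hinge'):
    r=place_of(l,'wrist'); print(l,[(np.round(x['location'],1),round(x['conf'],2)) for x in r[:2]])
    if r and l=='knob_grip': p=at_z('wrist',r[0]['location'],79);print(p,hl(p))
snap('side','side5');snap('top','top5')
E
```

```text
t 6.8167 pos [ 481.6 -126.8  181.7] rpy [ 3.142 -0.     0.316] F [-0.2  0.2 -0.5] M [-0.09  0.13 -0.07] w 42.6 head [-39.5 -56.4 181.7]
shift [42.5 -1.2 61.8] turn [  0.   -0.  -34.1]
[ 0.034 -0.003  0.028  0.009  0.005  0.009]
knob_grip [(array([143.8, 264.6]), 0.9)]
[ 516.89346716 -119.36160203   79.        ] [ -3.68028327 -60.11944337  79.        ]
guard_edge [(array([193.7, 141.5]), 0.94)]
guard_hinge [(array([ 72.1, 129.6]), 0.62)]
```

View pics/wrist5.png

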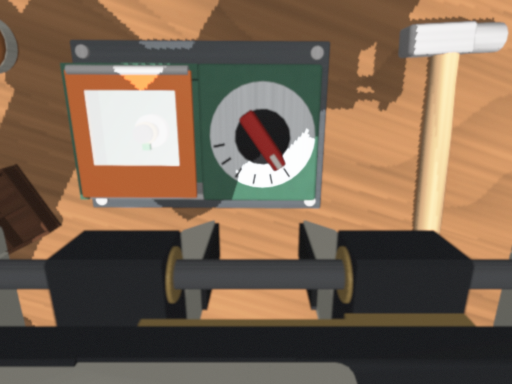

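View pics/side5.png

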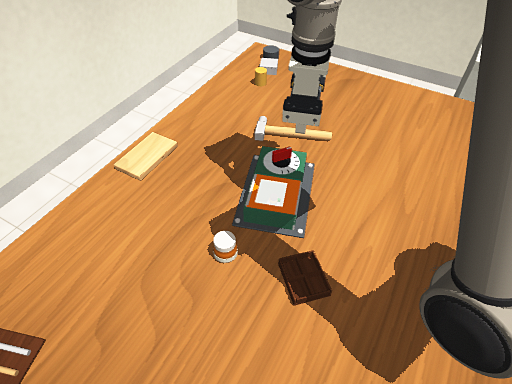

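```bash
cat > an.py <<'E'
from h import *
def an(im,zt=94):
    im=im.astype(int); r,g,b=im[...,0],im[...,1],im[...,2]
    red=(r>110)&(g<60)&(b<60); red[:, :]&=True
    n,lab,st,ce=cv2.connectedComponentsWithStats(red.astype(np.uint8)); i=1+np.argmax(st[1:,4])
    ys,xs=np.where(lab==i); print('red',ce[i],st[i]); rect=cv2.minAreaRect(np.c_[xs,ys].astype(np.float32)); print(rect)
    return rect,(lab==i)
E
python3 - <<'E'
from an import *
im=cv2.imread('pics/wrist5.png')[:,:,::-1]
an(im)
a=im[70:200,195:330,::-1]; cv2.imwrite('pics/c5.png',cv2.resize(a,None,fx=4.5,fy=4.5,interpolation=2))
for nm,rc,z in (('dialc',(134.5,262.5),56),('knobtop',(140,263),94),('knobgrip',(143.8,264.6),79)):
    p=at_z('wrist',rc,z); print(nm,p.round(1),hl(p).round(1))
E
```

```text
red [259.77385621 137.06535948] [240 111  44  59 765]
((261.9014892578125, 140.5780792236328), (62.431060791015625, 14.42199993133545), 56.003543853759766)
dialc [ 521.2 -116.2   56. ] [  1.4 -58.4  56. ]
knobtop [ 521.5 -116.    94. ] [  1.7 -58.3  94. ]
knobgrip [ 517.1 -119.    79. ] [ -3.4 -59.9  79. ]
```

View pics/c5.png

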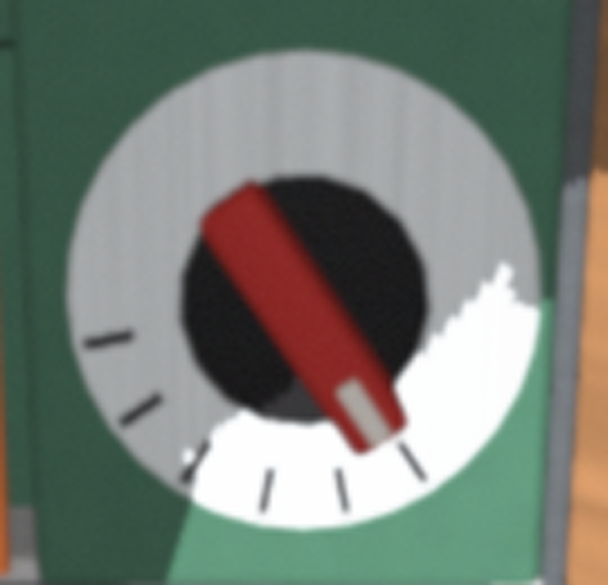

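```bash
python3 - <<'E'
from h import *
togo(np.array([521.3,-116,120]),0.91)
E
```

```text
t 7.1167 pos [ 481.5 -124.8  181.6] rpy [-3.141  0.     0.319] F [-0.1 -0.4  0.7] M [-0.15  0.15 -0.05] w 66.2 head [-39.  -54.5 181.6]
shift [40.6  4.1 61.6] turn [ -0.    0.  -33.8]
```

Request:
send_rows --targets '[[[0,0,-7,1,6,0,-1],[0,0,-14,3,12,0,-1],[0,0,-21,5,18,0,-1],[0,0,-28,6,24,0,-1],[0,0,-34,7,27,0,-1]]]'

```text
time: 7.53
tool_pos: [497.0, -149.1, 181.7]
tcp_rot: [3.141, -0.0, 0.918]
contact_force: [-0.2, -0.1, 0.2]
grip_width: 91.3
```

Request:
send_rows --targets '[[[0,0,0,0,0,0,-1],[0,0,0,0,0,0,-1],[0,0,0,0,0,0,-1],[0,0,0,0,0,0,-1]]]'

```text
time: 7.87
tool_pos: [496.6, -148.8, 181.7]
tcp_rot: [-3.141, -0.0, 0.91]
contact_force: [0.2, 0.7, 0.2]
grip_width: 91.5
```

```bash
python3 - <<'E'
from an import *
print(get_obs()['dq'].round(3))
m=camera_model('wrist'); im=snap('wrist','wrist6'); m2=camera_model('wrist')
print(np.abs(m['world_to_cam']-m2['world_to_cam']).max())
rect,_=an(im)
x0,y0=int(rect[0][0])-65,int(rect[0][1])-65
x0=max(x0,0);y0=max(y0,0);print(x0,y0)
cv2.imwrite('pics/c6.png',cv2.resize(im[y0:y0+130,x0:x0+130,::-1],None,fx=4.5,fy=4.5,interpolation=2))
togo(np.array([521.3,-116,120]),0.91)
E
```

```text
[-0.003 -0.001 -0.003  0.     0.001 -0.011]
0.2306829657952676
red [258.00703235 137.32489451] [252 110  13  63 711]
((257.9999694824219, 141.0), (61.99999237060547, 11.999998092651367), 90.0)
192 76
t 7.9167 pos [ 496.6 -148.8  181.8] rpy [-3.141 -0.     0.91 ] F [-0.3 -0.1 -1.1] M [-0.14  0.07  0.01] w 91.8 head [-32.  -82.  181.8]
shift [41.1 -0.6 61.8] turn [-0. -0.  0.]
```

View pics/c6.png

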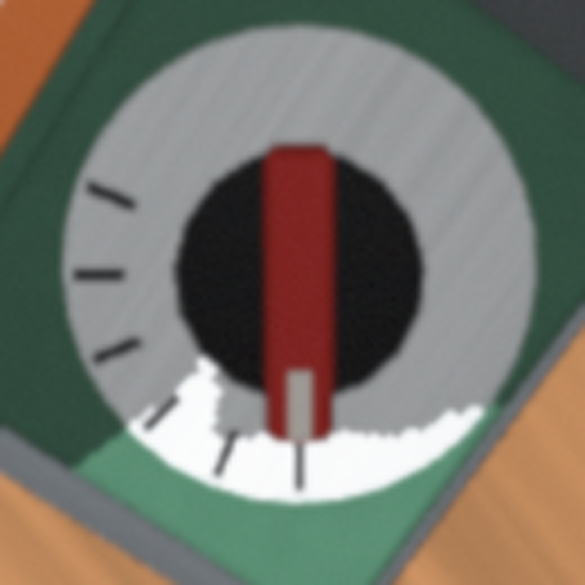

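```bash
python3 - <<'E'
from h import *
for rc,z in (((76+263/4.5,192+300/4.5),56),((76+270/4.5,192+299.5/4.5),64),((76+292/4.5,192+299.5/4.5),94)):
    p=at_z('wrist',rc,z);print(p.round(1),hl(p))
togo(p,.91)
E
```

```text
[ 521.5 -117.5   56. ] [  1.26552748 -59.72494895  56.        ]
[ 521.2 -117.7   64. ] [  0.90839535 -59.86017923  64.        ]
[ 521.2 -117.7   94. ] [  0.90420099 -59.89364084  94.        ]
t 7.9167 pos [ 496.6 -148.8  181.8] rpy [-3.141 -0.     0.91 ] F [-0.3 -0.1 -1.1] M [-0.14  0.07  0.01] w 91.8 head [-32.  -82.  181.8]
shift [39.6  0.4 87.8] turn [-0. -0.  0.]
```

Request:
send_rows --targets '[[[0,0,0,20,0,20,-1],[0,0,0,39.6,0.4,45,-1],[0,0,0,39.6,0.4,75,-1],[0,0,0,39.6,0.4,98,-1],[0,0,0,39.6,0.4,114,-1]]]'

```text
time: 8.33
tool_pos: [520.3, -117.2, 65.4]
tcp_rot: [-3.139, 0.001, 0.911]
contact_force: [-0.6, -0.2, -0.6]
grip_width: 91.9
```

Request:
send_rows --targets '[[[0,0,0,0,0,0,1],[0,0,0,0,0,0,1],[0,0,0,0,0,0,1],[0,0,0,0,0,0,1],[0,0,0,0,0,0,1]]]'

```text
time: 8.75
tool_pos: [522.0, -118.5, 69.1]
tcp_rot: [3.139, -0.001, 0.911]
contact_force: [0.9, -0.9, -0.3]
grip_width: 62.9
```

Request:
send_rows --targets '[[[0,0,0,0,0,0,1],[0,0,0,0,0,0,1],[0,0,0,0,0,0,1],[0,0,0,0,0,0,1],[0,0,0,0,0,0,1]]]'

```text
time: 9.17
tool_pos: [521.3, -118.2, 67.8]
tcp_rot: [3.142, -0.0, 0.911]
contact_force: [-0.5, 0.0, 0.3]
grip_width: 29.6
```

Request:
send_rows --targets '[[[0,0,0,0,0,0,1],[0,0,0,0,0,0,1],[0,0,0,0,0,0,1],[0,0,0,0,0,0,1],[0,0,0,0,0,0,1]]]'

```text
time: 9.58
tool_pos: [520.3, -117.5, 67.6]
tcp_rot: [-3.139, 0.0, 0.912]
contact_force: [-4.3, 3.2, 3.8]
grip_width: 11.8
```

```bash
python3 - <<'E'
from h import *
togo(np.array([521.3,-117.6,67.5]),.91)
snap('wrist','wrist7')
E
```

```text
t 9.5833 pos [ 520.3 -117.5   67.6] rpy [-3.139  0.     0.912] F [-4.3  3.2  3.8] M [ 0.44  0.86 -0.  ] w 11.8 head [  0.2 -59.4  67.6]
shift [0.5 0.9 0.1] turn [-0.1  0.   0.1]
```

View pics/wrist7.png

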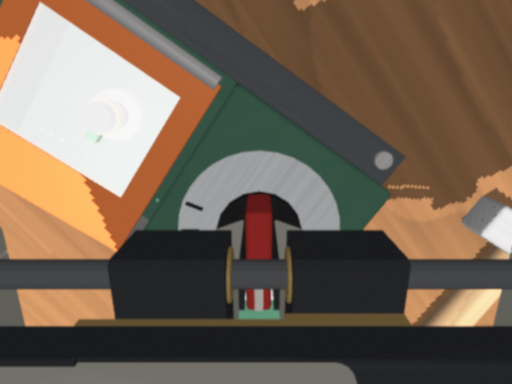

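Request:
send_rows --targets '[[[0,0,0,0,-0.7,0,1],[0,0,3,0,-0.7,0,1],[0,0,6,0,-0.7,0,1],[0,0,9,0,-0.7,0,1],[0,0,12,0,-0.7,0,1]]]'

```text
time: 10.05
tool_pos: [520.3, -117.5, 67.6]
tcp_rot: [-3.141, 0.0, 0.7]
contact_force: [-3.5, 2.1, 1.9]
grip_width: 11.8
```

```bash
python3 - <<'E'
from h import *
togo(np.array([520.5,-117.3,67.5]),.911-1.178)
E
```

```text
t 10.05 pos [ 520.3 -117.5   67.6] rpy [-3.141  0.     0.7  ] F [-3.5  2.1  1.9] M [0.26 0.62 0.07] w 11.8 head [  0.1 -59.4  67.6]
shift [ 0.3 -0.   0.1] turn [-0.   0.  55.4]
```

Request:
send_rows --targets '[[[0,0,3,0,0,0,1],[0,0,6,0,0,0,1],[0,0,8,0,0,0,1]]]'

```text
time: 10.3
tool_pos: [520.3, -117.5, 67.6]
tcp_rot: [-3.141, 0.001, 0.56]
contact_force: [-2.4, 1.6, 1.7]
grip_width: 11.8
```

```bash
python3 - <<'E'
from h import *
togo(np.array([520.5,-117.3,67.5]),.911-1.178)
E
```

```text
t 10.3 pos [ 520.3 -117.5   67.6] rpy [-3.141e+00  1.000e-03  5.600e-01] F [-2.4  1.6  1.7] M [ 0.27  0.63 -0.01] w 11.8 head [  0.1 -59.4  67.6]
shift [ 0.3 -0.1  0.1] turn [-0.   0.  47.4]
```

Request:
send_rows --targets '[[[0,0,2,0,0,0,1],[0,0,4,0,0,0,1]]]'

```text
time: 10.47
tool_pos: [520.3, -117.5, 67.6]
tcp_rot: [-3.141, 0.001, 0.491]
contact_force: [-1.4, 1.4, 1.9]
grip_width: 11.9
```

```bash
python3 - <<'E'
from h import *
togo(np.array([520.5,-117.3,67.5]),.911-1.178)
E
```

```text
t 10.4667 pos [ 520.3 -117.5   67.6] rpy [-3.141e+00  1.000e-03  4.910e-01] F [-1.4  1.4  1.9] M [0.32 0.6  0.05] w 11.9 head [  0.1 -59.4  67.6]
shift [ 0.3 -0.1  0.1] turn [-0.   0.  43.4]
```

Request:
send_rows --targets '[[[0,0,2,0,0,0,1],[0,0,4,0,0,0,1]]]'

```text
time: 10.63
tool_pos: [520.3, -117.5, 67.6]
tcp_rot: [-3.141, 0.001, 0.421]
contact_force: [-3.1, 2.3, 1.8]
grip_width: 12.0
```

```bash
python3 - <<'E'
from h import *
togo(np.array([520.5,-117.3,67.5]),.911-1.178)
E
```

```text
t 10.6333 pos [ 520.3 -117.5   67.6] rpy [-3.141e+00  1.000e-03  4.210e-01] F [-3.1  2.3  1.8] M [0.3  0.67 0.13] w 12.0 head [  0.2 -59.4  67.6]
shift [ 0.2 -0.1  0.1] turn [-0.   0.  39.4]
```

Request:
send_rows --targets '[[[0,0,3,0,0,0,1],[0,0,6,0,0,0,1],[0,0,9,0,0,0,1],[0,0,12,0,0,0,1],[0,0,15,0,0,0,1]]]'

```text
time: 11.05
tool_pos: [520.4, -117.5, 67.6]
tcp_rot: [-3.141, 0.001, 0.159]
contact_force: [-3.2, 1.9, 2.4]
grip_width: 12.1
```

Request:
send_rows --targets '[[[0,0,3,0,0,0,1],[0,0,6,0,0,0,1],[0,0,9,0,0,0,1],[0,0,12,0,0,0,1],[0,0,14,0,0,0,1]]]'

```text
time: 11.47
tool_pos: [520.3, -117.5, 67.6]
tcp_rot: [-3.141, 0.001, -0.086]
contact_force: [-2.2, 1.1, 2.3]
grip_width: 11.4
```

```bash
cat > m.py <<'E'
from h import *
a=[]
for i in range(8):
    capture('wrist'); o=get_obs(); a.append(list(o['moment'])+list(o['contact_force'])+[o['tcp_rot'][2]])
a=np.array(a);print('mean',a.mean(0).round(3),'sd',a.std(0).round(3),'angle',round(.911-a[:,6].mean(),3))
togo(np.array([520.5,-117.3,67.5]),.911-1.178)
E
python3 m.py
```

```text
mean [ 0.379  0.78   0.092 -3.484  2.204  1.945 -0.083] sd [0.052 0.055 0.023 0.547 0.686 0.365 0.002] angle 0.994
t 11.8667 pos [ 520.4 -117.5   67.6] rpy [-3.141e+00  1.000e-03 -8.300e-02] F [-4.1  2.3  2.2] M [0.42 0.85 0.11] w 11.9 head [  0.2 -59.5  67.6]
shift [ 0.1 -0.3  0.1] turn [-0.   0.  10.6]
```

Request:
send_rows --targets '[[[0,0,2,0,0,0,1],[0,0,4,0,0,0,1],[0,0,4,0,0,0,1]]]'

```text
time: 12.12
tool_pos: [520.4, -117.5, 67.6]
tcp_rot: [-3.141, 0.001, -0.154]
contact_force: [-4.4, 3.2, 2.4]
grip_width: 11.7
```

```bash
python3 m.py
```

```text
mean [ 0.483  0.9    0.06  -4.363  2.898  2.27  -0.152] sd [0.017 0.027 0.026 0.411 0.389 0.466 0.   ] angle 1.063
t 12.5167 pos [ 520.4 -117.5   67.6] rpy [-3.141e+00  1.000e-03 -1.520e-01] F [-4.6  3.   2.9] M [0.5  0.91 0.09] w 12.0 head [  0.2 -59.4  67.6]
shift [ 0.1 -0.3  0.1] turn [-0.   0.   6.6]
```

Request:
send_rows --targets '[[[0,0,2,0,0,0,1],[0,0,4,0,0,0,1],[0,0,4,0,0,0,1]]]'

```text
time: 12.77
tool_pos: [520.3, -117.5, 67.6]
tcp_rot: [-3.141, 0.001, -0.224]
contact_force: [-4.1, 3.1, 3.6]
grip_width: 11.8
```

```bash
python3 m.py
```

```text
mean [ 0.448  0.906  0.051 -4.383  2.639  2.387 -0.222] sd [0.043 0.032 0.021 0.38  0.354 0.381 0.   ] angle 1.133
t 13.1667 pos [ 520.3 -117.5   67.6] rpy [-3.141e+00  1.000e-03 -2.220e-01] F [-3.7  3.3  2.3] M [0.49 0.85 0.07] w 11.9 head [  0.2 -59.4  67.6]
shift [ 0.1 -0.3  0.1] turn [-0.   0.1  2.6]
```

Request:
send_rows --targets '[[[0,0,1.5,0,0,0,1],[0,0,3,0,0,0,1],[0,0,3,0,0,0,1]]]'

```text
time: 13.42
tool_pos: [520.3, -117.6, 67.6]
tcp_rot: [-3.141, 0.001, -0.276]
contact_force: [-3.8, 2.5, 3.2]
grip_width: 12.0
```

```bash
python3 m.py; python3 - <<'E'
from h import *
snap('wrist','wrist8');snap('side','side8');snap('top','top8')
a=cv2.imread('pics/side8.png')[120:250,210:350];b=cv2.imread('pics/top8.png')[150:250,240:360];c=cv2.imread('pics/wrist8.png')
cv2.imwrite('pics/c8.png',np.hstack([cv2.resize(a,(400,400),interpolation=2),cv2.resize(b,(400,400),interpolation=2)]))
E
```

```text
mean [ 0.474  0.898  0.089 -4.452  2.609  2.699 -0.274] sd [0.014 0.033 0.028 0.383 0.584 0.692 0.   ] angle 1.185
t 13.8167 pos [ 520.3 -117.5   67.6] rpy [-3.141e+00  1.000e-03 -2.740e-01] F [-4.3  2.8  2.4] M [0.47 0.84 0.08] w 12.2 head [  0.2 -59.4  67.6]
shift [ 0.1 -0.3  0.1] turn [-0.   0.1 -0.4]
```

View pics/c8.png

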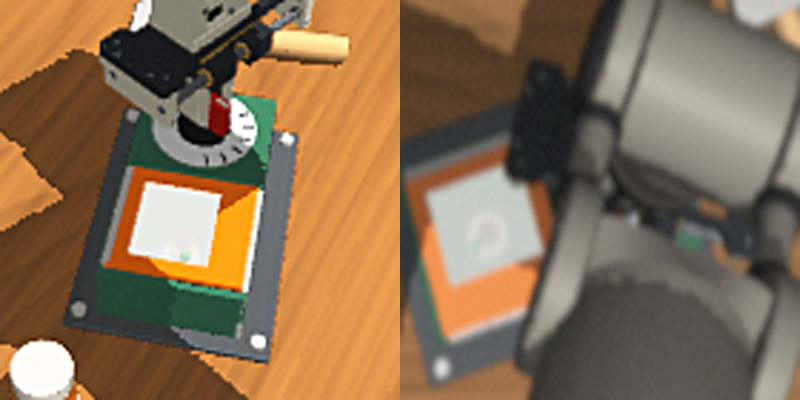

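View pics/wrist8.png

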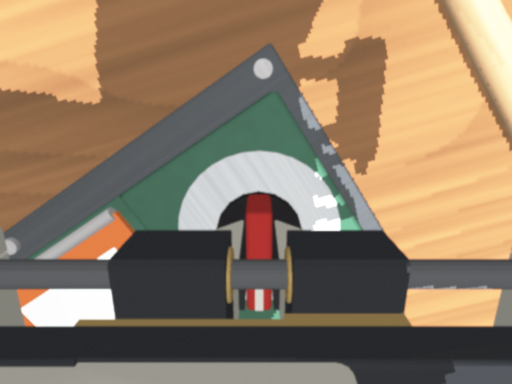

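```bash
python3 - <<'E'
from h import *
o=get_obs();print(o['time'],o['dq'].round(3),o['grip_width'],o['tcp_rot'])
print(close_job())
E
```

```text
13.9667 [-0.    -0.001 -0.002 -0.002  0.001  0.002] 11.670649821916694 [-3.14138246e+00  9.55393613e-04 -2.74193479e-01]
the job is handed in; nothing more can be done
None
```

The guard is shut and the knob was held at the third click when I handed the job in at about 14 s. The interface gave no verdict.

- **Guard:** I swung it down with the closed fingers until it stopped flat. The last push met a firm 15 N with the tip at 57.8 mm, about the 58 mm expected when shut. Later side and wrist pictures show it lying flat.
- **Knob:** I gripped the red bar and turned it clockwise by 1.185 rad of tool rotation; the third click is at 1.178. The wrist picture shows the bar still lined up with the fingers, so it did not slip. The opening was about 11.7 mm, and the joints were almost still (0.002 rad/s or less).
- **Clicks:** Single moment readings were noisy (about 0.02 Nm), so the tool angle and averaged readings carried the check. The averages were 0.092 Nm at 0.99 rad, 0.060 at 1.06, 0.051 at 1.13 and 0.089 at 1.185. That is the fall and rise expected around the third click. I did not feel the first two clicks clearly.
- **Sideways force:** About 5–6 N remained on the gripped knob from a small centring error.
- **Jar, hammer and tray:** The arm never came near them, and they looked in place in the pictures where they showed. I did not measure their final positions.

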